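# Hold a sawn bar through the guard slot of the bench deburring machine

## Robot

A 7-joint arm with a two-finger parallel gripper is mounted at the origin on a cart in front of the work surface, level with it; the furniture and walls round the work are solid. World frame = base frame: x ahead of the robot, y to its left, z up, the work surface at z = 0. Lengths are in m, angles in rad, forces in N, time in s.
With the tool pointing down it reaches from about 0.4 to 0.85 m from the base axis. Payload 10.4 kg.
Tool frame: the origin (TCP) lies between the finger pads; the fingertips stand 11 mm ahead of it and the grasp point (between the pads) lies 8 mm behind it (r.tcp_to_tips is the distance from the TCP to the fingertips, in m); z points along the fingers, y is the line along which they close (so a half turn about z gives the same grasp; the last joint's range is limited). The gripper opens to 87 mm and grips with 3 to 60 N. Pads are 19 mm wide; open, the fingers measure 117 mm over their backs; the gripper's body (75 mm by 190 mm) begins 51 mm behind the grasp point.
Start: joints at [-1.18, 0.332, -0.065, 1.46, 0.022, 1.35, -0.088], TCP at [0.251, 0.572, 0.234] pointing down, gripper open.
Joint ranges: [-2.6, 2.6], [-0.5, 2.12], [-1.47, 1.34], [0.16, 2.42], [-1.27, 4.41], [0.06, 2.06], [-2.6, 2.6]. Speed limits (rad/s): [2.22, 2.22, 2.79, 2.79, 3.14, 3.14, 3.14].

## Interface

Orientations are given as a unit quaternion [x, y, z, w].
In Python, from bench import r gives the robot as it stands. The module is installed in compiled form; this text tells all that it offers.
- The arm moves only by the shell command python3 -m crank 'ROWS' [FORCE]. ROWS is JSON, a list of rows, each an object of numbers: "claw": the closure, from -1 (fully open) to 1 (shut); "dx", "dy", "dz": the shift along the tool's x, y, z each as a share of 3 cm, from -1 to 1; "ax", "ay", "az": the turn, a rotation vector about the tool's x, y, z each as a share of 6 degrees, from -1 to 1. A call has 1 to 8 rows; each row shifts and turns the commanded pose from where the row before left it, along the tool's axes as they then stand; what a row does not reach is not made up. A row lasts 1/12 s, in which the tool goes at most 41.7 mm and 7.16 degrees, less where a joint would pass 70% of its speed; a pose out of reach is approached as far as the arm can. A call with a number of a shift or a turn outside -1 to 1 is refused whole. A call with a gripper value outside its range is refused whole. The fingers move at their own pace and stop on an object; FORCE is the grip in N (left out, the last holds). Time passes only in rows, so rows that do not move let the fingers close. It gives the time, the measured TCP pose, the force, the opening and the grip force at its end, in the units of the state.
- r.read_state(): the state, without advancing time (a new reading comes with each control period).
- r.camera(name): name is "scene" or "top" or "wrist"; returns a dict with "color" (400x640x3 uint8, red, green, blue), "mtx" (3x3 intrinsics, pixels), "R" (3x3) and "t" (3): a world point X has camera coordinates R X + t; the wrist camera has in their place "hand_eye" (4x4, takes a point from camera to tool coordinates, whose origin is the TCP and whose axes are the flange's). Camera axes: x right, y down, z forward; pixel columns grow to the right and rows downward; lengths in m; the calibration is good to about 2 mm. The wrist camera is an equidistant fisheye: a pixel r from the principal point sees the ray r / f radians off the axis. A picture is of the moment at which its call begins: read the wrist's pose just before it. There is no depth.
- r.close_job(): hands the job in; it is judged then, once.
The state is a dict: "time": time; "joint_positions": joint angles; "joint_vel": joint speeds; "joint_torque": joint torques, N m; "ee_pos": TCP position; "eef_rot": TCP orientation; "ft_force": force on the tool from outside, world axes, zero at the start; "torque": the same for the moment, N m; "width": finger opening in m; "grip_force": force on a finger pad.
Only numpy, scipy, OpenCV 4.12 (cv2) and the standard library are available. Lean on these libraries where they do the work, as an engineer would, in place of code of your own. Each camera call takes 0.05 s, during which the arm holds its last target. There are 200 camera calls.

## Task

Slide the shutter on top of the bench deburring machine fully open, take the longest of the three steel flat bars out of the wooden stock block and pass its lower, freshly sawn end down through the slot in the guard. Press it gently on the sprung wheel inside, so that the wheel gives about 5 mm, and finish while still holding the bar there, upright, ready for me to run the machine. Leave the other two bars, the tape measure and the marker alone, and never push the wheel down to its stop.

Things in the scene. Friction and masses are not known exactly. Their poses are not given: they have to be found in the camera images.
- deburrer: Bench deburring machine, bolted down. Origin: underside, below the slot's middle; z up. Grey guard box, 80 mm along x, 124 mm along y, flat top 125 mm above the bench, clear front pane (-x). Ribbed motor behind it to x = 200 mm, up to 120 mm high; dust spigot to y = -92 mm. Under the slot a wheel, 70 mm dia., 36 mm wide, axle along x, top 90 mm above the bench (35 mm below the guard's top).
- window (a point): Middle of the slot's mouth, level with the guard's top (125 mm above the bench), axes as the machine's. Straight rectangular slot, 27 mm along x, 12 mm along y, 20 mm deep, in a black guide insert, 3 mm bevelled lead-in round its mouth, open space below down to the wheel. The bar (25 x 10 mm) has 2 mm clearance each way: its 25 mm width goes along x.
- shutter (a joint): Shutter over the slot: steel plate, 56 mm along x, 40 mm along y, top 4.5 mm above the guard's top, between two rails (8.5 mm above the guard's top, x = 26.5 to 35.5 mm each side). 0 = shut, 0.042 m = fully open; opens along the machine's +y, holds by friction (about 2 N), stays where it is left.
- shutter_knob (a point): Middle of the top face of the shutter's black upright knob, 16 mm in diameter; it stands 22 mm above the shutter plate (its top is 151.5 mm above the bench). Moves with the shutter.
- wheel (a joint): How far the wheel has been pushed down in its sprung mount: 0 = up, at rest; 0.010 m = at its stop. It begins to give at about 5 N and takes about 1 N more for each mm; it springs back. It does not turn.
- stock_block: Wooden block, 70 mm along x, 200 mm along y, 48 mm high, screwed to the bench; origin at the centre of its underside. Three upright slots in a row along its y, at y = -65, 0 and +65 mm, each 13 mm along x and 28 mm along y, 40 mm deep (their floors are 8 mm above the bench). One bar stands in each; which is where varies.
- long_bar: The longest flat bar: plain steel, 25 x 10 mm in section, 165 mm long, 0.26 to 0.42 kg, standing upright in the block with its top 173 mm above the bench. Origin: centre of its lower end; x along its 10 mm thickness, y along its 25 mm width, z up along its length.
- long_bar_top (a point): Centre of the upper end of the longest bar, 165 mm above its lower end.
- mid_bar: Flat bar of the same section, 125 mm long, standing in the block (top 133 mm above the bench). To be left alone. Origin: centre of its lower end; axes as the longest bar's.
- short_bar: Flat bar of the same section, 105 mm long, standing in the block (top 113 mm above the bench). To be left alone. Origin: centre of its lower end; axes as the longest bar's.
- tape: Yellow and black tape measure, 36 x 90 x 62 mm high, standing on the bench; origin at the centre of its underside. To be left alone.
- felt_marker: Red and white marker, 17 x 135 x 16 mm, lying on the bench; origin at the centre of its underside. To be left alone.

How it is judged:
By the outcome, as a careful person would: the job done as asked, in the order asked, and still so for the second after the job is handed in, while the arm keeps its last pose, push and grip.
It also fails if it takes over 58 s, if anything falls off the work surface, if the arm or the gripper's body presses on something with over 40 N, if the wrist force passes 120 N, or if a joint passes its speed limit or range.

## Working session

There is one attempt and no reset: what is moved stays moved. The work goes in short steps, Python scripts to look and compute and a shell command to move; the robot and the scene stay as the last step left them, time stands still between calls to the robot, and variables do not carry over. Pictures are saved under pics/ and viewed, at most 10 in all, crops included, and the job is handed in when it is done.

```bash
mkdir -p pics
python3 - <<'E'
from bench import r
import cv2,numpy as np,pickle
s=r.read_state();print({k:np.round(v,3).tolist() for k,v in s.items()})
d={}
for n in("scene","top","wrist"):
    c=r.camera(n);d[n]=c;cv2.imwrite(f"pics/{n}0.png",c["color"][:,:,::-1]);print(n,{k:np.round(v,3).tolist() for k,v in c.items() if k!="color"})
pickle.dump((s,d),open("d0.pkl","wb"))
E
```

```text
{'time': 0.0, 'joint_positions': [-1.18, 0.333, -0.065, 1.461, 0.022, 1.35, -0.088], 'joint_vel': [-0.001, 0.0, -0.002, -0.001, 0.0, -0.001, -0.0], 'joint_torque': [0.0, -62.324, 0.025, -38.991, -0.061, 0.04, 0.0], 'ee_pos': [0.251, 0.572, 0.233], 'eef_rot': [0.205, 0.979, -0.001, -0.0], 'ft_force': [-0.996, -0.359, 0.097], 'torque': [0.024, 0.063, -0.027], 'grip_force': 0.0, 'width': 0.087}
scene {'mtx': [[387.146, 0.0, 318.737], [0.0, 387.146, 196.031], [0.0, 0.0, 1.0]], 'R': [[0.846, -0.532, -0.02], [-0.398, -0.606, -0.689], [0.354, 0.591, -0.725]], 't': [-0.337, 0.363, 0.703]}
top {'mtx': [[438.108, 0.0, 319.692], [0.0, 438.108, 201.416], [0.0, 0.0, 1.0]], 'R': [[-0.013, -1.0, -0.02], [-0.995, 0.015, -0.094], [0.094, 0.019, -0.995]], 't': [0.168, 0.462, 1.011]}
wrist {'mtx': [[309.707, 0.0, 324.924], [0.0, 309.707, 201.432], [0.0, 0.0, 1.0]], 'hand_eye': [[-0.0, -0.954, -0.3, 0.083], [1.0, -0.001, 0.001, 0.001], [-0.001, -0.3, 0.954, -0.152], [0.0, 0.0, 0.0, 1.0]]}
```

View pics/scene0.png

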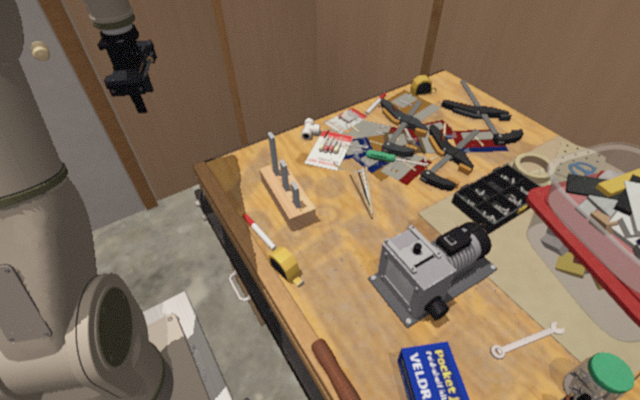

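View pics/top0.png

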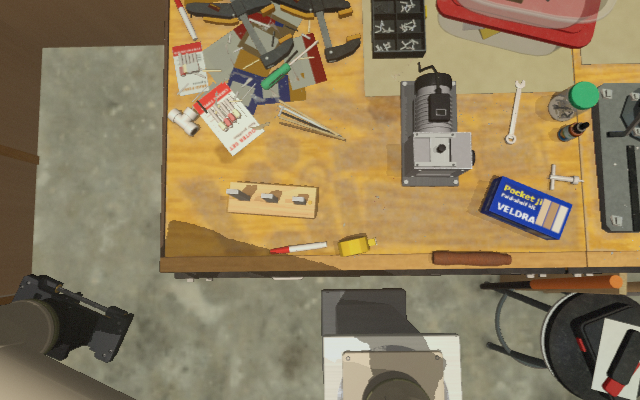

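The scene view shows the block at about (288,195), with the tallest bar at the far-left end (top at about (272,135)). The machine is at about (430,270) with its knob at (417,248). In the top view the machine's knob is at (441,148) and the block at (272,198), with the long bar at the left end. Next I'll enlarge the key areas.

Run:
```python
import cv2,numpy as np,pickle
s,d=pickle.load(open("d0.pkl","rb"))
def crop(n,x,y,w,h,k):
    im=d[n]["color"][y:y+h,x:x+w,::-1];im=cv2.resize(im,None,fx=k,fy=k,interpolation=cv2.INTER_CUBIC)
    for i in range(0,w,10):cv2.line(im,(i*k,0),(i*k,6 if (x+i)%50 else 14),(0,0,255),1)
    for i in range(0,h,10):cv2.line(im,(0,i*k),(6 if (y+i)%50 else 14,i*k),(0,0,255),1)
    return im
a=crop("scene",250,120,80,60,5);a2=crop("scene",250,160,80,60,5)
b=crop("scene",370,215,80,60,5);c=crop("top",400,110,80,60,5)
e=crop("top",400,130,80,60,5);f=crop("top",225,170,100,60,4)
f=crop("top",220,175,100,50,4);f=cv2.copyMakeBorder(f,0,100,0,0,cv2.BORDER_CONSTANT)
cv2.imwrite("pics/m1.png",np.vstack([np.hstack([a,b]),np.hstack([f,e])]))
```

```text
(no output)
```

View pics/m1.png

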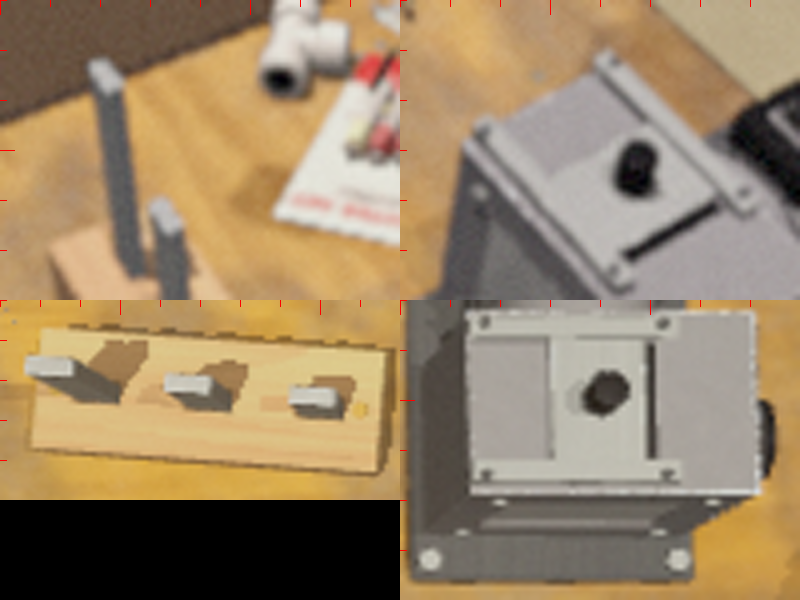

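The mosaic shows the long bar's top at scene (271,135) / top (232,191), the knob's top at scene (417,245) / top (442,147), and the four rail screws in both views. Now triangulating.

```bash
cat > h.py <<'E'
import numpy as np,cv2,pickle
from scipy.optimize import least_squares
from scipy.spatial.transform import Rotation as Ro
s0,d=pickle.load(open("d0.pkl","rb"))
def proj(n,X):
    c=d[n];p=c["R"]@X+c["t"];q=c["mtx"]@p;return q[:2]/q[2]
def tri(a,b):
    f=least_squares(lambda X:np.r_[proj("scene",X)-a,proj("top",X)-b],[.5,0,.1]);return f.x,np.abs(f.fun).max()
def atz(n,p,z):
    c=d[n];v=c["R"].T@np.linalg.inv(c["mtx"])@[*p,1];o=-c["R"].T@c["t"];return o+v*(z-o[2])/v[2]
E
cat > m.py <<'E'
from h import *
A=lambda x,y:(250+x/5-.4,120+y/5-.4)
B=lambda x,y:(370+(x-400)/5-.4,215+y/5-.4)
F=lambda x,y:(220+x/4-.4,175+(y-300)/4-.4)
E=lambda x,y:(400+(x-400)/5-.4,130+(y-300)/5-.4)
for n,a,b in [("long",A(106,76),F(50,367)),("mid",A(165,215),F(189,384)),("knob",B(638,153),E(612,388)),
 ("far L",B(607,62),E(485,323)),("far R",B(743,197),E(662,323)),("near L",B(485,128),E(487,474)),("near R",B(622,270),E(668,474)),("cornL",B(465,142),E(470,492))]:
    X,e=tri(a,b);print(n,X.round(4),round(e,2))
for n,p,z in [("short",F(314,399),.113),("mid",F(189,384),.133),("long",F(50,367),.173),("guardFL",E(470,492),.125),("guardFR",E(757,492),.125),("blkTL",F(42,329),.048),("blkTR",F(390,349),.048),("blkBR",F(380,473),.048),("blkBL",F(32,447),.048),
  ("plateL",E(552,400),.1295),("plateR",E(648,400),.1295)]: print(n,atz("top",p,z).round(4))
print(Ro.from_quat(s0["eef_rot"]).as_matrix().round(3))
E
python3 m.py
```

```text
long [0.474  0.3358 0.1746] 0.44
mid [0.4682 0.2708 0.1355] 0.2
knob [ 0.5613 -0.0962  0.1531] 0.04
far L [ 0.5931 -0.0477  0.1363] 0.36
far R [ 0.5937 -0.1241  0.1325] 0.13
near L [ 0.5292 -0.0468  0.1369] 0.19
near R [ 0.53   -0.1242  0.1347] 0.97
cornL [ 0.524  -0.0419  0.1257] 0.41
short [0.4611 0.2065 0.113 ]
mid [0.4681 0.2713 0.133 ]
long [0.4735 0.3364 0.173 ]
guardFL [ 0.5233 -0.0416  0.125 ]
guardFR [ 0.5212 -0.1632  0.125 ]
blkTL [0.5109 0.3688 0.048 ]
blkTR [0.496  0.1668 0.048 ]
blkBR [0.4243 0.1734 0.048 ]
blkBL [0.4423 0.3742 0.048 ]
plateL [ 0.5616 -0.0768  0.1295]
plateR [ 0.5609 -0.1175  0.1295]
[[-0.916  0.402 -0.   ]
 [ 0.402  0.916 -0.001]
 [-0.    -0.001 -1.   ]]
```

Every measured height agrees with the text to within 2–4 mm, and the machine's yaw comes out near 0°. Next I'll turn the tool so its y lies along world y, then move over the knob.

```bash
python3 -m crank '[{"claw":-1,"az":-1},{"claw":-1,"az":-1},{"claw":-1,"az":-1},{"claw":-1,"az":-0.95},{"claw":-1,"dx":-0.45,"dy":-0.97},{"claw":-1,"dx":-0.45,"dy":-0.97},{"claw":-1,"dx":-0.45,"dy":-0.97},{"claw":-1,"dx":-0.45,"dy":-0.97}]' 20
python3 -m crank '[{"claw":-1,"dx":-0.45,"dy":-0.97},{"claw":-1,"dx":-0.45,"dy":-0.97},{"claw":-1,"dx":-0.45,"dy":-0.97},{"claw":-1,"dx":-0.45,"dy":-0.97},{"claw":-1,"dx":-0.45,"dy":-0.97},{"claw":-1,"dx":-0.45,"dy":-0.97},{"claw":-1,"dx":-0.45,"dy":-0.97},{"claw":-1,"dx":-0.45,"dy":-0.97}]'
python3 -m crank '[{"claw":-1,"dx":-0.45,"dy":-0.97},{"claw":-1,"dx":-0.45,"dy":-0.97},{"claw":-1,"dx":-0.45,"dy":-0.97},{"claw":-1,"dx":-0.45,"dy":-0.97},{"claw":-1,"dx":-0.45,"dy":-0.97},{"claw":-1,"dx":-0.45,"dy":-0.97},{"claw":-1,"dx":-0.45,"dy":-0.97},{"claw":-1}]'
```

```text
invalid input at $[0]: expected keys claw, dx, dy, dz, ax, ay, az
invalid input at $[0]: expected keys claw, dx, dy, dz, ax, ay, az
invalid input at $[0]: expected keys claw, dx, dy, dz, ax, ay, az
```

```bash
python3 -m crank '[{"claw":-1,"dx":0,"dy":0,"dz":0,"ax":0,"ay":0,"az":-1},{"claw":-1,"dx":0,"dy":0,"dz":0,"ax":0,"ay":0,"az":-1},{"claw":-1,"dx":0,"dy":0,"dz":0,"ax":0,"ay":0,"az":-1},{"claw":-1,"dx":0,"dy":0,"dz":0,"ax":0,"ay":0,"az":-0.95},{"claw":-1,"dx":-0.45,"dy":-0.97,"dz":0,"ax":0,"ay":0,"az":0},{"claw":-1,"dx":-0.45,"dy":-0.97,"dz":0,"ax":0,"ay":0,"az":0},{"claw":-1,"dx":-0.45,"dy":-0.97,"dz":0,"ax":0,"ay":0,"az":0},{"claw":-1,"dx":-0.45,"dy":-0.97,"dz":0,"ax":0,"ay":0,"az":0}]' 20
```

```text
time: 0.82
ee_pos: [0.3056, 0.4543, 0.2332]
eef_rot: [-0.0, 1.0, -0.0, -0.0]
ft_force: [1.0, 0.8, 0.3]
width: 0.0871
grip_force: 0.0
```

Motion is as commanded. Continuing.

```bash
python3 -m crank '[{"claw":-1,"dx":-0.45,"dy":-0.97,"dz":0,"ax":0,"ay":0,"az":0},{"claw":-1,"dx":-0.45,"dy":-0.97,"dz":0,"ax":0,"ay":0,"az":0},{"claw":-1,"dx":-0.45,"dy":-0.97,"dz":0,"ax":0,"ay":0,"az":0},{"claw":-1,"dx":-0.45,"dy":-0.97,"dz":0,"ax":0,"ay":0,"az":0},{"claw":-1,"dx":-0.45,"dy":-0.97,"dz":0,"ax":0,"ay":0,"az":0},{"claw":-1,"dx":-0.45,"dy":-0.97,"dz":0,"ax":0,"ay":0,"az":0},{"claw":-1,"dx":-0.45,"dy":-0.97,"dz":0,"ax":0,"ay":0,"az":0},{"claw":-1,"dx":-0.45,"dy":-0.97,"dz":0,"ax":0,"ay":0,"az":0}]'
python3 -m crank '[{"claw":-1,"dx":-0.45,"dy":-0.97,"dz":0,"ax":0,"ay":0,"az":0},{"claw":-1,"dx":-0.45,"dy":-0.97,"dz":0,"ax":0,"ay":0,"az":0},{"claw":-1,"dx":-0.45,"dy":-0.97,"dz":0,"ax":0,"ay":0,"az":0},{"claw":-1,"dx":-0.45,"dy":-0.97,"dz":0,"ax":0,"ay":0,"az":0},{"claw":-1,"dx":-0.45,"dy":-0.97,"dz":0,"ax":0,"ay":0,"az":0},{"claw":-1,"dx":-0.45,"dy":-0.97,"dz":0,"ax":0,"ay":0,"az":0},{"claw":-1,"dx":-0.45,"dy":-0.97,"dz":0,"ax":0,"ay":0,"az":0},{"claw":-1,"dx":0,"dy":0,"dz":0,"ax":0,"ay":0,"az":0}]'
python3 - <<'E'
from bench import r
import cv2,numpy as np,pickle
s=r.read_state();c=r.camera("wrist");print(np.round(s["ee_pos"],4),np.round(s["joint_positions"],2))
pickle.dump((s,c),open("w1.pkl","wb"));cv2.imwrite("pics/w1.png",c["color"][:,:,::-1])
E
```

```text
time: 1.48
ee_pos: [0.4135, 0.2214, 0.2335]
eef_rot: [0.0, 1.0, 0.0, -0.0]
ft_force: [-0.3, -0.2, 0.5]
width: 0.0869
grip_force: 0.0
time: 2.15
ee_pos: [0.5091, 0.0127, 0.2336]
eef_rot: [0.004, 1.0, -0.001, 0.0]
ft_force: [1.0, -0.8, 0.2]
width: 0.0874
grip_force: 0.0
[0.5091 0.0127 0.2336] [-0.49  0.07  0.39  1.78 -0.02  1.3   1.47]
```

View pics/w1.png

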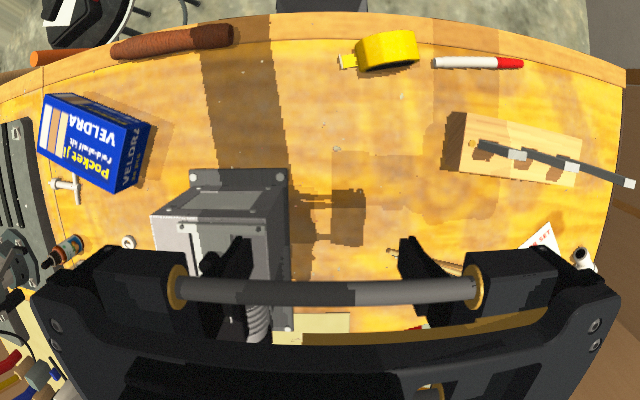

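The view shows the machine at the lower left, partly behind a finger, and the block at the right at about (530,150). The way down to the knob is clear, so I'm moving over it and down.

```bash
python3 -m crank '[{"claw":-1,"dx":-0.43,"dy":-0.91,"dz":0,"ax":0,"ay":0,"az":0},{"claw":-1,"dx":-0.43,"dy":-0.91,"dz":0,"ax":0,"ay":0,"az":0},{"claw":-1,"dx":-0.43,"dy":-0.91,"dz":0,"ax":0,"ay":0,"az":0},{"claw":-1,"dx":-0.43,"dy":-0.91,"dz":0,"ax":0,"ay":0,"az":0},{"claw":-1,"dx":0,"dy":0,"dz":0.6,"ax":0,"ay":0,"az":0},{"claw":-1,"dx":0,"dy":0,"dz":0.6,"ax":0,"ay":0,"az":0},{"claw":-1,"dx":0,"dy":0,"dz":0.6,"ax":0,"ay":0,"az":0},{"claw":-1,"dx":0,"dy":0,"dz":0,"ax":0,"ay":0,"az":0}]'
python3 -m crank '[{"claw":-1,"dx":0,"dy":0,"dz":0.4,"ax":0,"ay":0,"az":0},{"claw":-1,"dx":0,"dy":0,"dz":0.4,"ax":0,"ay":0,"az":0},{"claw":-1,"dx":0,"dy":0,"dz":0.25,"ax":0,"ay":0,"az":0},{"claw":-1,"dx":0,"dy":0,"dz":0,"ax":0,"ay":0,"az":0}]'
```

```text
time: 2.87
ee_pos: [0.5574, -0.0885, 0.176]
eef_rot: [-0.0, 1.0, 0.0, -0.003]
ft_force: [-0.2, -0.1, -0.4]
width: 0.0869
grip_force: 0.0
time: 3.2
ee_pos: [0.5585, -0.0895, 0.1464]
eef_rot: [-0.0, 1.0, 0.0, -0.001]
ft_force: [-0.1, 0.5, -0.5]
width: 0.0868
grip_force: 0.0
```

```bash
python3 -m crank '[{"claw":-1,"dx":-0.1,"dy":-0.22,"dz":0,"ax":0,"ay":0,"az":0},{"claw":1,"dx":0,"dy":0,"dz":0,"ax":0,"ay":0,"az":0},{"claw":1,"dx":0,"dy":0,"dz":0,"ax":0,"ay":0,"az":0},{"claw":1,"dx":0,"dy":0,"dz":0,"ax":0,"ay":0,"az":0},{"claw":1,"dx":0,"dy":0,"dz":0,"ax":0,"ay":0,"az":0},{"claw":1,"dx":0,"dy":0,"dz":0,"ax":0,"ay":0,"az":0},{"claw":1,"dx":0,"dy":0,"dz":0,"ax":0,"ay":0,"az":0},{"claw":1,"dx":0,"dy":0,"dz":0,"ax":0,"ay":0,"az":0}]' 15
```

```text
time: 3.87
ee_pos: [0.5623, -0.0964, 0.1481]
eef_rot: [0.0, 1.0, 0.0, 0.0]
ft_force: [-0.2, -0.9, 0.2]
width: 0.0481
grip_force: 0.0
```

```bash
python3 -m crank '[{"claw":1,"dx":0,"dy":0,"dz":0,"ax":0,"ay":0,"az":0},{"claw":1,"dx":0,"dy":0,"dz":0,"ax":0,"ay":0,"az":0},{"claw":1,"dx":0,"dy":0,"dz":0,"ax":0,"ay":0,"az":0},{"claw":1,"dx":0,"dy":0,"dz":0,"ax":0,"ay":0,"az":0},{"claw":1,"dx":0,"dy":0,"dz":0,"ax":0,"ay":0,"az":0},{"claw":1,"dx":0,"dy":0,"dz":0,"ax":0,"ay":0,"az":0},{"claw":1,"dx":0,"dy":0,"dz":0,"ax":0,"ay":0,"az":0},{"claw":1,"dx":0,"dy":0,"dz":0,"ax":0,"ay":0,"az":0}]'
```

```text
time: 4.53
ee_pos: [0.5623, -0.0965, 0.148]
eef_rot: [0.0, 1.0, 0.0, -0.0]
ft_force: [-0.4, 0.1, 0.7]
width: 0.0154
grip_force: 15.0
```

```bash
python3 -m crank '[{"claw":1,"dx":0,"dy":0.2,"dz":0,"ax":0,"ay":0,"az":0},{"claw":1,"dx":0,"dy":0.2,"dz":0,"ax":0,"ay":0,"az":0},{"claw":1,"dx":0,"dy":0.2,"dz":0,"ax":0,"ay":0,"az":0},{"claw":1,"dx":0,"dy":0.2,"dz":0,"ax":0,"ay":0,"az":0},{"claw":1,"dx":0,"dy":0.2,"dz":0,"ax":0,"ay":0,"az":0},{"claw":1,"dx":0,"dy":0.2,"dz":0,"ax":0,"ay":0,"az":0},{"claw":1,"dx":0,"dy":0,"dz":0,"ax":0,"ay":0,"az":0}]'
python3 -m crank '[{"claw":1,"dx":0,"dy":0.1,"dz":0,"ax":0,"ay":0,"az":0},{"claw":1,"dx":0,"dy":0.1,"dz":0,"ax":0,"ay":0,"az":0},{"claw":1,"dx":0,"dy":0,"dz":0,"ax":0,"ay":0,"az":0}]'
```

```text
time: 5.12
ee_pos: [0.5627, -0.0619, 0.1481]
eef_rot: [0.0, 1.0, -0.002, 0.001]
ft_force: [4.6, -9.3, -4.1]
width: 0.015
grip_force: 15.0
time: 5.37
ee_pos: [0.5627, -0.0615, 0.1482]
eef_rot: [0.003, 1.0, -0.005, 0.001]
ft_force: [8.3, -24.7, -7.8]
width: 0.0153
grip_force: 15.0
```

```bash
python3 -m crank '[{"claw":-1,"dx":0,"dy":-0.12,"dz":0,"ax":0,"ay":0,"az":0},{"claw":-1,"dx":0,"dy":0,"dz":0,"ax":0,"ay":0,"az":0},{"claw":-1,"dx":0,"dy":0,"dz":0,"ax":0,"ay":0,"az":0},{"claw":-1,"dx":0,"dy":0,"dz":0,"ax":0,"ay":0,"az":0},{"claw":-1,"dx":0,"dy":0,"dz":-0.3,"ax":0,"ay":0,"az":0},{"claw":-1,"dx":0,"dy":0,"dz":-1,"ax":0,"ay":0,"az":0},{"claw":-1,"dx":0,"dy":0,"dz":-1,"ax":0,"ay":0,"az":0},{"claw":-1,"dx":0,"dy":0,"dz":-1,"ax":0,"ay":0,"az":0}]'
python3 -m crank '[{"claw":-1,"dx":0.4,"dy":0.9,"dz":0,"ax":0,"ay":0,"az":0.3},{"claw":-1,"dx":0.4,"dy":1,"dz":0,"ax":0,"ay":0,"az":1},{"claw":-1,"dx":0.4,"dy":1,"dz":0,"ax":0,"ay":0,"az":1},{"claw":-1,"dx":0.4,"dy":1,"dz":0,"ax":0,"ay":0,"az":1},{"claw":-1,"dx":0.4,"dy":1,"dz":0,"ax":0,"ay":0,"az":1},{"claw":-1,"dx":0.4,"dy":1,"dz":0,"ax":0,"ay":0,"az":1},{"claw":-1,"dx":0,"dy":0,"dz":0,"ax":0,"ay":0,"az":0}]'
python3 - <<'E'
from bench import r
import cv2,numpy as np,pickle
s=r.read_state();
d={"t":r.camera("top"),"s":r.camera("scene"),"w":r.camera("wrist")}
print(np.round(s["ee_pos"],4),np.round(s["eef_rot"],3),np.round(s["joint_positions"],2))
pickle.dump((s,d),open("d2.pkl","wb"))
a=cv2.resize(d["t"]["color"][130:190,400:480,::-1],None,fx=5,fy=5,interpolation=2)
b=cv2.resize(d["s"]["color"][215:275,370:450,::-1],None,fx=5,fy=5,interpolation=2)
w=cv2.copyMakeBorder(cv2.resize(d["w"]["color"][:,:,::-1],(480,300)),0,0,0,320,cv2.BORDER_CONSTANT)
cv2.imwrite("pics/m2.png",np.vstack([np.hstack([a,b]),w]))
E
```

```text
time: 6.03
ee_pos: [0.5619, -0.0575, 0.2489]
eef_rot: [-0.0, 1.0, 0.0, -0.0]
ft_force: [1.2, 1.0, -0.1]
width: 0.0608
grip_force: 0.0
time: 6.62
ee_pos: [0.5269, 0.1354, 0.2475]
eef_rot: [0.273, 0.962, 0.001, -0.001]
ft_force: [-0.7, 1.0, -1.3]
width: 0.0869
grip_force: 0.0
[0.5269 0.1354 0.2475] [ 0.273  0.962  0.001 -0.001] [-0.66  0.14  0.36  1.68 -0.05  1.33  0.73]
```

View pics/m2.png

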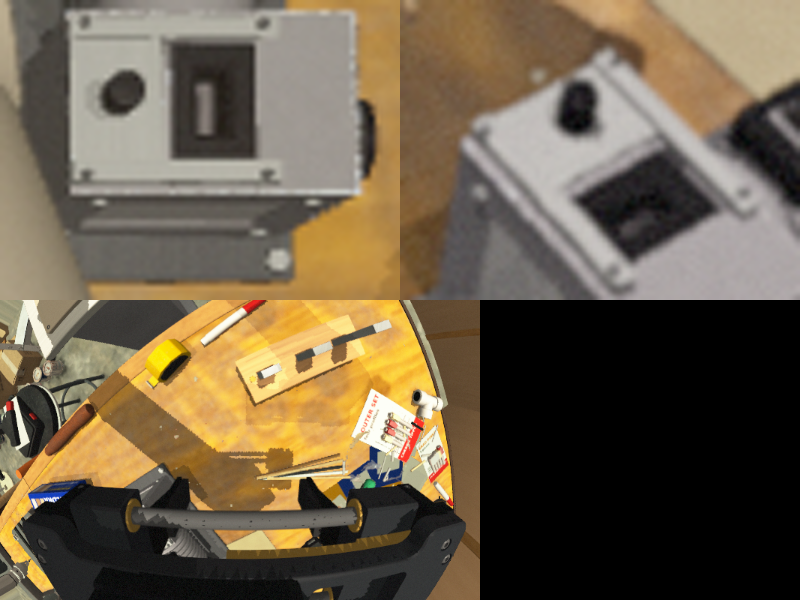

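The shutter is fully open (knob at top crop (122,92), the plate flush with the guard's edge). The black insert is exposed, with the slot near top crop (213,101). I'll measure the slot with stretched contrast.

```bash
cat > m2.py <<'E'
from h import *
s,e=pickle.load(open("d2.pkl","rb"))
T=lambda x,y:(400+x/5-.4,130+y/5-.4)
S=lambda x,y:(370+(x-400)/5-.4,215+y/5-.4)
for z in(.125,):
  print("insert top",[atz("top",T(*p),z).round(4)[:2].tolist() for p in[(171,45),(255,45),(255,158),(171,158),(213,101.5)]])
  print("insert scene",[atz("scene",S(*p),z).round(4)[:2].tolist() for p in[(572,200),(668,150),(718,207),(628,262),(646,205)]])
print("knob",tri(S(578,97),T(123,88)))
print("guard",[atz("top",T(*p),.125).round(4)[:2].tolist() for p in[(70,192),(358,192),(358,13)]])
X0=np.array([.5615,-.103,.125])
for n in("top","scene"):
  for dz in(0,-.02): print(n,dz,[ (proj(n,X0+[a*.0135,b*.006,dz])).round(1).tolist() for a,b in((-1,-1),(1,-1),(1,1),(-1,1))])
def big(im,x,y):
  c=im[y:y+20,x:x+27].astype(float);c=np.clip((c/110),0,1)**.6*255
  return cv2.resize(c[:,:,::-1].astype(np.uint8),None,fx=14,fy=14,interpolation=2)
cv2.imwrite("pics/m3.png",np.hstack([big(e["t"]["color"],430,140),big(e["s"]["color"],407,246)]))
E
python3 m2.py
```

```text
insert top [[0.5863, -0.0869], [0.5857, -0.1227], [0.5366, -0.1207], [0.5372, -0.085], [0.5614, -0.1038]]
insert scene [[0.5425, -0.0863], [0.5901, -0.0886], [0.5876, -0.1194], [0.5416, -0.1194], [0.565, -0.1036]]
knob (array([ 0.56321679, -0.06070776,  0.1478547 ]), np.float64(0.09866076714820338))
guard [[0.5233, -0.0416], [0.5212, -0.1636], [0.5989, -0.1672]]
top 0 [[444.9, 156.0], [444.4, 143.6], [438.7, 143.7], [439.2, 156.1]]
top -0.02 [[442.5, 157.8], [442.0, 145.7], [436.5, 145.8], [436.9, 157.9]]
scene 0 [[414.1, 261.6], [424.6, 255.2], [420.4, 250.9], [409.9, 257.2]]
scene -0.02 [[412.4, 267.4], [422.8, 261.1], [418.7, 256.8], [408.3, 263.0]]
```

View pics/m3.png

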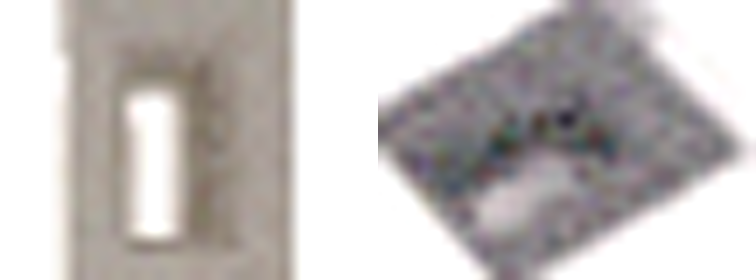

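The stretched view confirms the slot. The mouth spans about (438–446, 143–157) in the top image, which matches the predicted slot centre (0.561, -0.103) within 1 mm. The shutter's stop, felt by the robot, also agrees. Now to the long bar.

```bash
python3 -m crank '[{"claw":-1,"dx":0,"dy":0,"dz":0,"ax":0,"ay":0,"az":1},{"claw":-1,"dx":0,"dy":0,"dz":0,"ax":0,"ay":0,"az":1},{"claw":-1,"dx":0,"dy":0,"dz":0,"ax":0,"ay":0,"az":1},{"claw":-1,"dx":0,"dy":0,"dz":0,"ax":0,"ay":0,"az":1},{"claw":-1,"dx":0,"dy":0,"dz":0,"ax":0,"ay":0,"az":1},{"claw":-1,"dx":0,"dy":0,"dz":0,"ax":0,"ay":0,"az":1},{"claw":-1,"dx":0,"dy":0,"dz":0,"ax":0,"ay":0,"az":1},{"claw":-1,"dx":0,"dy":0,"dz":0,"ax":0,"ay":0,"az":1}]' 50
python3 -m crank '[{"claw":-1,"dx":0,"dy":0,"dz":0,"ax":0,"ay":0,"az":1},{"claw":-1,"dx":0,"dy":0,"dz":0,"ax":0,"ay":0,"az":1},{"claw":-1,"dx":0,"dy":0,"dz":0,"ax":0,"ay":0,"az":0.6},{"claw":-1,"dx":0,"dy":0,"dz":0,"ax":0,"ay":0,"az":0}]'
python3 - <<'E'
from bench import r
from h import *
s=r.read_state();M=Ro.from_quat(s["eef_rot"]).as_matrix();print(s["ee_pos"],np.degrees(np.arctan2(M[1,1],M[0,1])),M[2])
print("units",(M.T@(np.array([.4737,.336,.235])-s["ee_pos"])/.03).round(2))
E
```

```text
time: 7.43
ee_pos: [0.5282, 0.1256, 0.2475]
eef_rot: [0.644, 0.765, 0.0, 0.0]
ft_force: [-0.4, 0.7, 0.3]
width: 0.087
grip_force: 0.0
time: 7.77
ee_pos: [0.5282, 0.1257, 0.2475]
eef_rot: [0.741, 0.671, 0.0, 0.0]
ft_force: [-0.5, -0.6, -0.6]
width: 0.0868
grip_force: 0.0
[0.52822526 0.12570227 0.24745024] -5.643416264829327 [ 7.60173263e-05  2.13627883e-04 -9.99999974e-01]
units [ 6.8  -2.5   0.41]
```

```bash
python3 -m crank '[{"claw":-1,"dx":0.97,"dy":-0.36,"dz":0,"ax":0,"ay":0,"az":0},{"claw":-1,"dx":0.97,"dy":-0.36,"dz":0,"ax":0,"ay":0,"az":0},{"claw":-1,"dx":0.97,"dy":-0.36,"dz":0,"ax":0,"ay":0,"az":0},{"claw":-1,"dx":0.97,"dy":-0.36,"dz":0,"ax":0,"ay":0,"az":0},{"claw":-1,"dx":0.97,"dy":-0.36,"dz":0,"ax":0,"ay":0,"az":0},{"claw":-1,"dx":0.97,"dy":-0.36,"dz":0,"ax":0,"ay":0,"az":0},{"claw":-1,"dx":0.97,"dy":-0.36,"dz":0,"ax":0,"ay":0,"az":0},{"claw":-1,"dx":0,"dy":0,"dz":0,"ax":0,"ay":0,"az":0}]'
python3 -m crank '[{"claw":-1,"dx":0,"dy":0,"dz":0,"ax":0,"ay":0,"az":0},{"claw":-1,"dx":0,"dy":0,"dz":0,"ax":0,"ay":0,"az":0}]'
python3 - <<'E'
from bench import r
from h import *
s=r.read_state();M=Ro.from_quat(s["eef_rot"]).as_matrix();print(s["ee_pos"])
print("units",(M.T@(np.array([.4737,.336,.144])-s["ee_pos"])/.03).round(2),s["joint_positions"][6])
c=r.camera("wrist");cv2.imwrite("pics/w2.png",c["color"][:,:,::-1])
H=c["hand_eye"];f=c["mtx"]
for n,X in(("long",(.4737,.336,.173)),("mid",(.4682,.271,.133)),("short",(.4611,.2065,.113))):
  p=np.linalg.inv(H)@[*(M.T@(np.array(X)-s["ee_pos"])),1];th=np.arctan2(np.hypot(*p[:2]),p[2]);print(n,(f[:2,2]+f[0,0]*th*p[:2]/np.hypot(*p[:2])).round(1))
E
```

```text
time: 8.43
ee_pos: [0.469, 0.343, 0.2468]
eef_rot: [0.736, 0.677, 0.0, -0.001]
ft_force: [-0.4, 1.1, 0.7]
width: 0.087
grip_force: 0.0
time: 8.6
ee_pos: [0.4727, 0.3358, 0.2472]
eef_rot: [0.739, 0.673, -0.0, 0.0]
ft_force: [0.6, -0.3, -0.5]
width: 0.0868
grip_force: 0.0
[0.47266421 0.33580771 0.24717226]
units [0.01 0.03 3.44] -0.7366563369766809
long [326. 217.]
mid [326.4 265.2]
short [325.3 306. ]
```

View pics/w2.png

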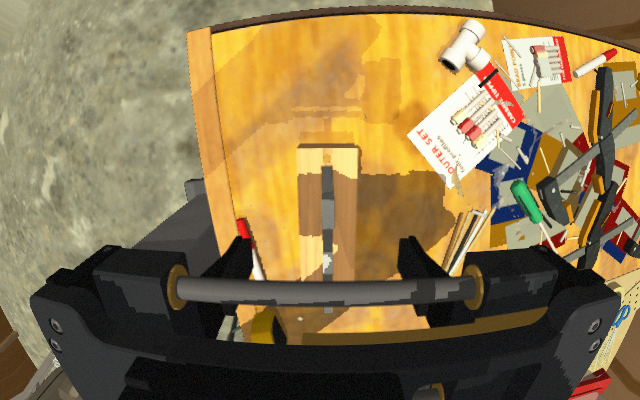

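The long bar's top at (327,217) lies where predicted, centred between the fingers. Descending and gripping.

```bash
python3 -m crank '[{"claw":-1,"dx":0,"dy":0.03,"dz":0.86,"ax":0,"ay":0,"az":0},{"claw":-1,"dx":0,"dy":0,"dz":0.86,"ax":0,"ay":0,"az":0},{"claw":-1,"dx":0,"dy":0,"dz":0.86,"ax":0,"ay":0,"az":0},{"claw":-1,"dx":0,"dy":0,"dz":0.86,"ax":0,"ay":0,"az":0},{"claw":-1,"dx":0,"dy":0,"dz":0,"ax":0,"ay":0,"az":0},{"claw":1,"dx":0,"dy":0,"dz":0,"ax":0,"ay":0,"az":0},{"claw":1,"dx":0,"dy":0,"dz":0,"ax":0,"ay":0,"az":0},{"claw":1,"dx":0,"dy":0,"dz":0,"ax":0,"ay":0,"az":0}]' 50
python3 -m crank '[{"claw":1,"dx":0,"dy":0,"dz":0,"ax":0,"ay":0,"az":0},{"claw":1,"dx":0,"dy":0,"dz":0,"ax":0,"ay":0,"az":0},{"claw":1,"dx":0,"dy":0,"dz":0,"ax":0,"ay":0,"az":0},{"claw":1,"dx":0,"dy":0,"dz":0,"ax":0,"ay":0,"az":0},{"claw":1,"dx":0,"dy":0,"dz":0,"ax":0,"ay":0,"az":0},{"claw":1,"dx":0,"dy":0,"dz":0,"ax":0,"ay":0,"az":0},{"claw":1,"dx":0,"dy":0,"dz":0,"ax":0,"ay":0,"az":0},{"claw":1,"dx":0,"dy":0,"dz":0,"ax":0,"ay":0,"az":0}]'
python3 -m crank '[{"claw":1,"dx":0,"dy":0,"dz":0,"ax":0,"ay":0,"az":0},{"claw":1,"dx":0,"dy":0,"dz":0,"ax":0,"ay":0,"az":0},{"claw":1,"dx":0,"dy":0,"dz":0,"ax":0,"ay":0,"az":0},{"claw":1,"dx":0,"dy":0,"dz":0,"ax":0,"ay":0,"az":0},{"claw":1,"dx":0,"dy":0,"dz":0,"ax":0,"ay":0,"az":0},{"claw":1,"dx":0,"dy":0,"dz":0,"ax":0,"ay":0,"az":0},{"claw":1,"dx":0,"dy":0,"dz":0,"ax":0,"ay":0,"az":0},{"claw":1,"dx":0,"dy":0,"dz":0,"ax":0,"ay":0,"az":0}]'
```

```text
time: 9.32
ee_pos: [0.4741, 0.3373, 0.146]
eef_rot: [0.74, 0.673, 0.002, -0.0]
ft_force: [0.3, 0.2, 0.6]
width: 0.0743
grip_force: 0.0
time: 9.98
ee_pos: [0.4729, 0.337, 0.1438]
eef_rot: [0.74, 0.673, -0.0, -0.0]
ft_force: [-0.3, 0.2, -0.3]
width: 0.0217
grip_force: 0.0
time: 10.65
ee_pos: [0.4732, 0.3369, 0.1438]
eef_rot: [0.74, 0.673, 0.0, 0.0]
ft_force: [3.4, -0.0, -2.4]
width: 0.0098
grip_force: 49.9
```

```bash
python3 -m crank '[{"claw":1,"dx":0,"dy":0,"dz":-0.3,"ax":0,"ay":0,"az":0},{"claw":1,"dx":0,"dy":0,"dz":-0.6,"ax":0,"ay":0,"az":0},{"claw":1,"dx":0,"dy":0,"dz":-0.8,"ax":0,"ay":0,"az":0},{"claw":1,"dx":0,"dy":0,"dz":-0.8,"ax":0,"ay":0,"az":0},{"claw":1,"dx":0,"dy":0,"dz":-0.8,"ax":0,"ay":0,"az":0},{"claw":1,"dx":0,"dy":0,"dz":-0.8,"ax":0,"ay":0,"az":0},{"claw":1,"dx":0,"dy":0,"dz":-0.8,"ax":0,"ay":0,"az":0},{"claw":1,"dx":0,"dy":0,"dz":-0.8,"ax":0,"ay":0,"az":0}]'
python3 -m crank '[{"claw":1,"dx":0,"dy":0,"dz":-0.4,"ax":0,"ay":0,"az":0.3},{"claw":1,"dx":0,"dy":0,"dz":0,"ax":0,"ay":0,"az":1},{"claw":1,"dx":0,"dy":0,"dz":0,"ax":0,"ay":0,"az":1},{"claw":1,"dx":0,"dy":0,"dz":0,"ax":0,"ay":0,"az":1},{"claw":1,"dx":0,"dy":0,"dz":0,"ax":0,"ay":0,"az":1},{"claw":1,"dx":0,"dy":0,"dz":0,"ax":0,"ay":0,"az":1},{"claw":1,"dx":0,"dy":0,"dz":0,"ax":0,"ay":0,"az":1},{"claw":1,"dx":0,"dy":0,"dz":0,"ax":0,"ay":0,"az":1}]'
python3 -m crank '[{"claw":1,"dx":0,"dy":0,"dz":0,"ax":0,"ay":0,"az":1},{"claw":1,"dx":0,"dy":0,"dz":0,"ax":0,"ay":0,"az":1},{"claw":1,"dx":0,"dy":0,"dz":0,"ax":0,"ay":0,"az":1},{"claw":1,"dx":0,"dy":0,"dz":0,"ax":0,"ay":0,"az":1},{"claw":1,"dx":0,"dy":0,"dz":0,"ax":0,"ay":0,"az":1},{"claw":1,"dx":0,"dy":0,"dz":0,"ax":0,"ay":0,"az":1},{"claw":1,"dx":0,"dy":0,"dz":0,"ax":0,"ay":0,"az":1},{"claw":1,"dx":0,"dy":0,"dz":0,"ax":0,"ay":0,"az":0}]'
python3 - <<'E'
from bench import r
from h import *
s=r.read_state();M=Ro.from_quat(s["eef_rot"]).as_matrix();print(s["ee_pos"],np.degrees(np.arctan2(M[1,1],M[0,1])),s["joint_positions"].__class__, np.round(s["joint_positions"],2),s["width"])
print("units",(M.T@(np.array([.561,-.103,.32])-s["ee_pos"])/.03).round(2))
E
```

```text
time: 11.32
ee_pos: [0.472, 0.3368, 0.3159]
eef_rot: [0.74, 0.673, -0.001, -0.0]
ft_force: [-0.8, 1.0, -2.5]
width: 0.0098
grip_force: 50.0
time: 11.98
ee_pos: [0.4721, 0.3369, 0.3266]
eef_rot: [0.938, 0.346, -0.001, -0.0]
ft_force: [0.5, -0.2, -2.1]
width: 0.0098
grip_force: 50.0
time: 12.65
ee_pos: [0.4721, 0.3369, 0.3266]
eef_rot: [1.0, -0.013, -0.001, 0.0]
ft_force: [-0.3, 0.1, -3.1]
width: 0.0099
grip_force: 50.0
[0.47214597 0.3369339  0.32662907] -91.4693452095312 <class 'numpy.ndarray'> [-1.07  0.2   0.45  1.45 -0.09  1.51 -2.22] 0.009880957139364975
units [ 3.34 14.58  0.22]
```

```bash
python3 -m crank '[{"claw":1,"dx":0.22,"dy":0.97,"dz":0,"ax":0,"ay":0,"az":0},{"claw":1,"dx":0.22,"dy":0.97,"dz":0,"ax":0,"ay":0,"az":0},{"claw":1,"dx":0.22,"dy":0.97,"dz":0,"ax":0,"ay":0,"az":0},{"claw":1,"dx":0.22,"dy":0.97,"dz":0,"ax":0,"ay":0,"az":0},{"claw":1,"dx":0.22,"dy":0.97,"dz":0,"ax":0,"ay":0,"az":0},{"claw":1,"dx":0.22,"dy":0.97,"dz":0,"ax":0,"ay":0,"az":0},{"claw":1,"dx":0.22,"dy":0.97,"dz":0,"ax":0,"ay":0,"az":0},{"claw":1,"dx":0.22,"dy":0.97,"dz":0,"ax":0,"ay":0,"az":0}]'
python3 -m crank '[{"claw":1,"dx":0.22,"dy":0.97,"dz":0,"ax":0,"ay":0,"az":0},{"claw":1,"dx":0.22,"dy":0.97,"dz":0,"ax":0,"ay":0,"az":0},{"claw":1,"dx":0.22,"dy":0.97,"dz":0,"ax":0,"ay":0,"az":0},{"claw":1,"dx":0.22,"dy":0.97,"dz":0,"ax":0,"ay":0,"az":0},{"claw":1,"dx":0.22,"dy":0.97,"dz":0,"ax":0,"ay":0,"az":0},{"claw":1,"dx":0.22,"dy":0.97,"dz":0,"ax":0,"ay":0,"az":0},{"claw":1,"dx":0.22,"dy":0.97,"dz":0,"ax":0,"ay":0,"az":0},{"claw":1,"dx":0,"dy":0,"dz":0,"ax":0,"ay":0,"az":0}]'
python3 -m crank '[{"claw":1,"dx":0,"dy":0,"dz":0,"ax":0,"ay":0,"az":0},{"claw":1,"dx":0,"dy":0,"dz":0,"ax":0,"ay":0,"az":0},{"claw":1,"dx":0,"dy":0,"dz":0,"ax":0,"ay":0,"az":0}]'
python3 - <<'E'
from bench import r
from h import *
s=r.read_state();M=Ro.from_quat(s["eef_rot"]).as_matrix();print(s["ee_pos"],np.degrees(np.arctan2(M[1,1],M[0,1])),M[2].round(3))
print("units",(M.T@(np.array([.561,-.103,.30])-s["ee_pos"])/.03).round(2))
e={"t":r.camera("top"),"s":r.camera("scene"),"w":r.camera("wrist")};pickle.dump((s,e),open("d3.pkl","wb"))
B=s["ee_pos"]+[-.0008,0,-.1358]
for n in("top","scene"):print(n,proj(n,B).round(1),proj(n,B+[0,0,.165]).round(1))
a=cv2.resize(e["t"]["color"][120:195,400:500,::-1],None,fx=4,fy=4,interpolation=2)
b=cv2.resize(e["s"]["color"][190:265,370:470,::-1],None,fx=4,fy=4,interpolation=2)
w=cv2.copyMakeBorder(cv2.resize(e["w"]["color"][:,:,::-1],(480,300)),0,0,0,320,cv2.BORDER_CONSTANT)
cv2.imwrite("pics/m4.png",np.vstack([np.hstack([a,b]),w]))
E
```

```text
time: 13.32
ee_pos: [0.5203, 0.1018, 0.3269]
eef_rot: [1.0, -0.008, -0.001, -0.0]
ft_force: [1.0, -0.1, -2.9]
width: 0.0094
grip_force: 50.0
time: 13.98
ee_pos: [0.5618, -0.1081, 0.3269]
eef_rot: [1.0, -0.012, -0.0, 0.001]
ft_force: [-0.5, -1.5, -3.2]
width: 0.0096
grip_force: 50.0
time: 14.23
ee_pos: [0.5626, -0.1001, 0.3267]
eef_rot: [1.0, -0.009, -0.0, -0.0]
ft_force: [0.4, 0.1, -2.6]
width: 0.0095
grip_force: 50.0
[ 0.56262673 -0.10006417  0.32667301] -91.01067762339028 [-0.001 -0.001 -1.   ]
units [-0.05  0.1   0.89]
top [448.8 142.7] [476.7 119.5]
scene [422.2 234.1] [441.2 166.6]
```

View pics/m4.png

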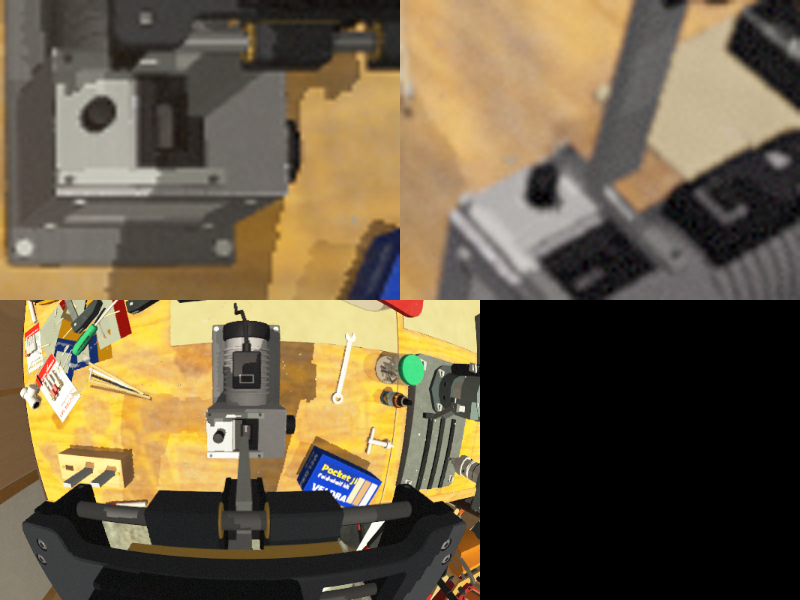

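The wrist view shows the bar upright in the grip above the slot, and the other two bars still in the block. The scene view shows its lower end near crop (615,180), and the prediction is (610,178). I'll lower to just above the mouth and compare it there with an overlaid outline.

```bash
python3 -m crank '[{"claw":1,"dx":-0.03,"dy":0.1,"dz":0,"ax":0,"ay":0,"az":0},{"claw":1,"dx":0,"dy":0,"dz":0.4,"ax":0,"ay":0,"az":0},{"claw":1,"dx":0,"dy":0,"dz":0.4,"ax":0,"ay":0,"az":0},{"claw":1,"dx":0,"dy":0,"dz":0.4,"ax":0,"ay":0,"az":0},{"claw":1,"dx":0,"dy":0,"dz":0.4,"ax":0,"ay":0,"az":0},{"claw":1,"dx":0,"dy":0,"dz":0,"ax":0,"ay":0,"az":0},{"claw":1,"dx":0,"dy":0,"dz":0,"ax":0,"ay":0,"az":0},{"claw":1,"dx":0,"dy":0,"dz":0,"ax":0,"ay":0,"az":0}]'
cat > ov.py <<'E'
from bench import r
from h import *
import sys
s=r.read_state();M=Ro.from_quat(s["eef_rot"]).as_matrix();print(s["ee_pos"],np.degrees(np.arctan2(M[1,1],M[0,1])),M[2].round(3),s["ft_force"])
print("units",(M.T@(np.array([.5618,-.103,s["ee_pos"][2]])-s["ee_pos"])/.03).round(2))
e={"top":r.camera("top"),"scene":r.camera("scene")};pickle.dump((s,e),open("d4.pkl","wb"))
B=s["ee_pos"]+M@[-.0008,0,.1358]
k=10;out=[]
for n,x,y in(("top",425,125),("scene",395,225)):
  im=e[n]["color"][y:y+45,x:x+40].astype(float)
  im=(np.clip(im/170,0,1)**.6*255).astype(np.uint8)[:,:,::-1];im=cv2.resize(im,None,fx=k,fy=k,interpolation=2)
  C=[B+M@[a*.0125,b*.005,0] for a,b in((-1,-1),(1,-1),(1,1),(-1,1))]
  Sl=[np.array([.561,-.103,.125])+[a*.0135,b*.006,0] for a,b in((-1,-1),(1,-1),(1,1),(-1,1))]
  for P,c in((C,(0,0,255)),(Sl,(0,255,0))):
    q=np.array([(proj(n,p)-[x,y]+.5)*k for p in P]).astype(int);cv2.polylines(im,[q],True,c,1)
  for p in C: q=[(proj(n,p+np.array([0,0,h]))-[x,y]+.5)*k for h in(0,.03)];cv2.line(im,*[tuple(map(int,v)) for v in q],(0,0,255),1)
  out.append(im)
cv2.imwrite(sys.argv[1],np.hstack(out))
E
python3 ov.py pics/o1.png
```

```text
time: 15.05
ee_pos: [0.5619, -0.1045, 0.2791]
eef_rot: [1.0, -0.011, 0.0, 0.0]
ft_force: [0.8, -0.7, -2.3]
width: 0.0096
grip_force: 50.0
[ 0.56186935 -0.10454467  0.27905791] -91.21303175616879 [ 0.  0. -1.] [ 0.82854404 -0.73540506 -2.33522826]
units [-0.   -0.05 -0.  ]
```

View pics/o1.png

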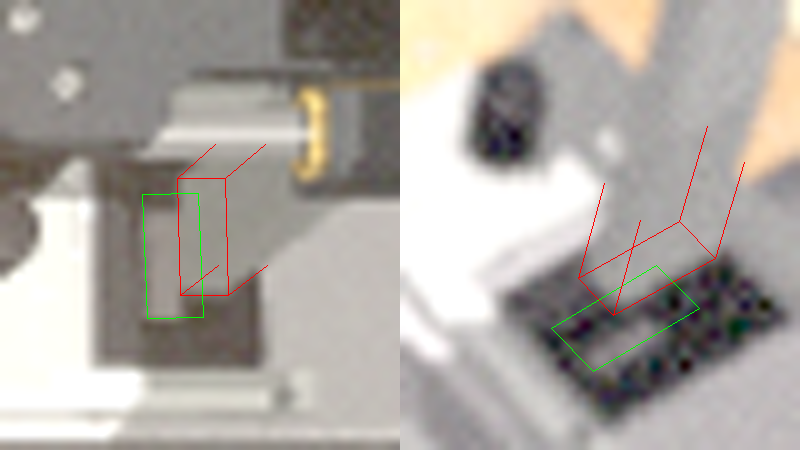

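The outlines agree: the bar's end lies about 1–2 mm from predicted, and the slot outline fits the visible wheel strip. That is within the 4 mm lead-in, so I'm going down in small steps and watching the force.

```bash
python3 -m crank '[{"claw":1,"dx":0,"dy":-0.05,"dz":0.2,"ax":0,"ay":0,"az":0.02},{"claw":1,"dx":0,"dy":0,"dz":0.2,"ax":0,"ay":0,"az":0},{"claw":1,"dx":0,"dy":0,"dz":0.2,"ax":0,"ay":0,"az":0},{"claw":1,"dx":0,"dy":0,"dz":0,"ax":0,"ay":0,"az":0},{"claw":1,"dx":0,"dy":0,"dz":0,"ax":0,"ay":0,"az":0}]'
python3 -m crank '[{"claw":1,"dx":0,"dy":0,"dz":0.1,"ax":0,"ay":0,"az":0},{"claw":1,"dx":0,"dy":0,"dz":0.1,"ax":0,"ay":0,"az":0},{"claw":1,"dx":0,"dy":0,"dz":0,"ax":0,"ay":0,"az":0}]'
python3 -m crank '[{"claw":1,"dx":0,"dy":0,"dz":0.1,"ax":0,"ay":0,"az":0},{"claw":1,"dx":0,"dy":0,"dz":0,"ax":0,"ay":0,"az":0}]'
```

```text
time: 15.57
ee_pos: [0.5615, -0.1029, 0.2603]
eef_rot: [1.0, -0.012, -0.0, -0.0]
ft_force: [0.7, 0.1, -2.4]
width: 0.0097
grip_force: 50.0
time: 15.82
ee_pos: [0.5616, -0.1029, 0.2542]
eef_rot: [1.0, -0.012, -0.0, -0.0]
ft_force: [-0.8, -1.0, -2.6]
width: 0.0099
grip_force: 50.0
time: 15.98
ee_pos: [0.5616, -0.1029, 0.2514]
eef_rot: [1.0, -0.012, -0.0, -0.0]
ft_force: [-0.4, 0.6, -3.3]
width: 0.0098
grip_force: 50.0
```

It is inside the slot with no side force. Continuing towards the wheel.

```bash
python3 -m crank '[{"claw":1,"dx":0,"dy":0,"dz":0.15,"ax":0,"ay":0,"az":0},{"claw":1,"dx":0,"dy":0,"dz":0.15,"ax":0,"ay":0,"az":0},{"claw":1,"dx":0,"dy":0,"dz":0,"ax":0,"ay":0,"az":0}]'
python3 -m crank '[{"claw":1,"dx":0,"dy":0,"dz":0.15,"ax":0,"ay":0,"az":0},{"claw":1,"dx":0,"dy":0,"dz":0.15,"ax":0,"ay":0,"az":0},{"claw":1,"dx":0,"dy":0,"dz":0,"ax":0,"ay":0,"az":0}]'
python3 -m crank '[{"claw":1,"dx":0,"dy":0,"dz":0.1,"ax":0,"ay":0,"az":0},{"claw":1,"dx":0,"dy":0,"dz":0,"ax":0,"ay":0,"az":0}]'
```

```text
time: 16.23
ee_pos: [0.5613, -0.1029, 0.2417]
eef_rot: [1.0, -0.012, -0.001, 0.0]
ft_force: [-0.5, -1.0, -2.6]
width: 0.0096
grip_force: 50.0
time: 16.48
ee_pos: [0.5614, -0.103, 0.2328]
eef_rot: [1.0, -0.012, -0.001, 0.0]
ft_force: [-0.5, -0.5, -2.8]
width: 0.0097
grip_force: 50.0
time: 16.65
ee_pos: [0.5616, -0.103, 0.2303]
eef_rot: [1.0, -0.012, -0.0, 0.0]
ft_force: [0.1, -0.3, -1.6]
width: 0.01
grip_force: 50.0
```

Bottom at ≈94 mm. Now stepping in 1 mm steps to find contact.

```bash
for i in 1; do python3 -m crank '[{"claw":1,"dx":0,"dy":0,"dz":0.07,"ax":0,"ay":0,"az":0},{"claw":1,"dx":0,"dy":0,"dz":0,"ax":0,"ay":0,"az":0},{"claw":1,"dx":0,"dy":0,"dz":0,"ax":0,"ay":0,"az":0}]'; done
python3 -m crank '[{"claw":1,"dx":0,"dy":0,"dz":0.04,"ax":0,"ay":0,"az":0},{"claw":1,"dx":0,"dy":0,"dz":0,"ax":0,"ay":0,"az":0},{"claw":1,"dx":0,"dy":0,"dz":0,"ax":0,"ay":0,"az":0}]'
python3 -m crank '[{"claw":1,"dx":0,"dy":0,"dz":0.04,"ax":0,"ay":0,"az":0},{"claw":1,"dx":0,"dy":0,"dz":0,"ax":0,"ay":0,"az":0},{"claw":1,"dx":0,"dy":0,"dz":0,"ax":0,"ay":0,"az":0}]'
python3 -m crank '[{"claw":1,"dx":0,"dy":0,"dz":0.04,"ax":0,"ay":0,"az":0},{"claw":1,"dx":0,"dy":0,"dz":0,"ax":0,"ay":0,"az":0},{"claw":1,"dx":0,"dy":0,"dz":0,"ax":0,"ay":0,"az":0}]'
```

```text
time: 16.9
ee_pos: [0.5617, -0.103, 0.2287]
eef_rot: [1.0, -0.012, -0.0, -0.0]
ft_force: [-0.3, 0.1, -3.0]
width: 0.0096
grip_force: 50.0
time: 17.15
ee_pos: [0.5618, -0.103, 0.2275]
eef_rot: [1.0, -0.012, -0.0, -0.0]
ft_force: [-0.3, -1.0, -3.3]
width: 0.0099
grip_force: 50.0
time: 17.4
ee_pos: [0.5617, -0.103, 0.2263]
eef_rot: [1.0, -0.012, -0.0, -0.0]
ft_force: [-0.5, 0.6, -2.4]
width: 0.0095
grip_force: 50.0
time: 17.65
ee_pos: [0.562, -0.103, 0.2256]
eef_rot: [1.0, -0.012, 0.0, -0.0]
ft_force: [-1.2, -0.1, 2.9]
width: 0.0098
grip_force: 50.0
```

Contact is at TCP z ≈ 0.2258, as predicted. Now pressing to ≈ 0.221.

```bash
python3 -m crank '[{"claw":1,"dx":0,"dy":0,"dz":0.04,"ax":0,"ay":0,"az":0},{"claw":1,"dx":0,"dy":0,"dz":0.04,"ax":0,"ay":0,"az":0},{"claw":1,"dx":0,"dy":0,"dz":0,"ax":0,"ay":0,"az":0},{"claw":1,"dx":0,"dy":0,"dz":0,"ax":0,"ay":0,"az":0}]'
python3 -m crank '[{"claw":1,"dx":0,"dy":0,"dz":0.05,"ax":0,"ay":0,"az":0},{"claw":1,"dx":0,"dy":0,"dz":0,"ax":0,"ay":0,"az":0},{"claw":1,"dx":0,"dy":0,"dz":0,"ax":0,"ay":0,"az":0},{"claw":1,"dx":0,"dy":0,"dz":0,"ax":0,"ay":0,"az":0}]'
```

```text
time: 17.98
ee_pos: [0.562, -0.103, 0.223]
eef_rot: [1.0, -0.012, 0.0, -0.0]
ft_force: [-1.5, -0.3, 4.2]
width: 0.0096
grip_force: 50.0
time: 18.32
ee_pos: [0.562, -0.103, 0.2217]
eef_rot: [1.0, -0.012, 0.0, -0.0]
ft_force: [-1.0, 0.3, 5.6]
width: 0.0095
grip_force: 50.0
```

```bash
python3 -m crank '[{"claw":1,"dx":0,"dy":0,"dz":0.04,"ax":0,"ay":0,"az":0},{"claw":1,"dx":0,"dy":0,"dz":0,"ax":0,"ay":0,"az":0},{"claw":1,"dx":0,"dy":0,"dz":0,"ax":0,"ay":0,"az":0},{"claw":1,"dx":0,"dy":0,"dz":0,"ax":0,"ay":0,"az":0}]'
python3 -m crank '[{"claw":1,"dx":0,"dy":0,"dz":0,"ax":0,"ay":0,"az":0},{"claw":1,"dx":0,"dy":0,"dz":0,"ax":0,"ay":0,"az":0},{"claw":1,"dx":0,"dy":0,"dz":0,"ax":0,"ay":0,"az":0},{"claw":1,"dx":0,"dy":0,"dz":0,"ax":0,"ay":0,"az":0}]'
python3 - <<'E'
from bench import r
import cv2,numpy as np
a=[cv2.resize(r.camera(n)["color"][y:y+150,x:x+200,::-1],None,fx=2,fy=2,interpolation=2) for n,x,y in(("top",350,60),("scene",330,140))]
w=cv2.copyMakeBorder(cv2.resize(r.camera("wrist")["color"][:,:,::-1],(480,300)),0,0,0,320,cv2.BORDER_CONSTANT)
cv2.imwrite("pics/end.png",np.vstack([np.hstack(a),w]));print(r.read_state()["ft_force"],r.read_state()["ee_pos"])
E
```

```text
time: 18.65
ee_pos: [0.562, -0.103, 0.2206]
eef_rot: [1.0, -0.012, 0.0, -0.0]
ft_force: [-0.7, -0.9, 7.6]
width: 0.0096
grip_force: 50.0
time: 18.98
ee_pos: [0.562, -0.103, 0.2206]
eef_rot: [1.0, -0.012, 0.0, -0.0]
ft_force: [-2.5, -0.7, 7.1]
width: 0.0098
grip_force: 50.0
[-0.85457385 -1.26347779  8.21369126] [ 0.56203938 -0.10302298  0.22061152]
```

View pics/end.png

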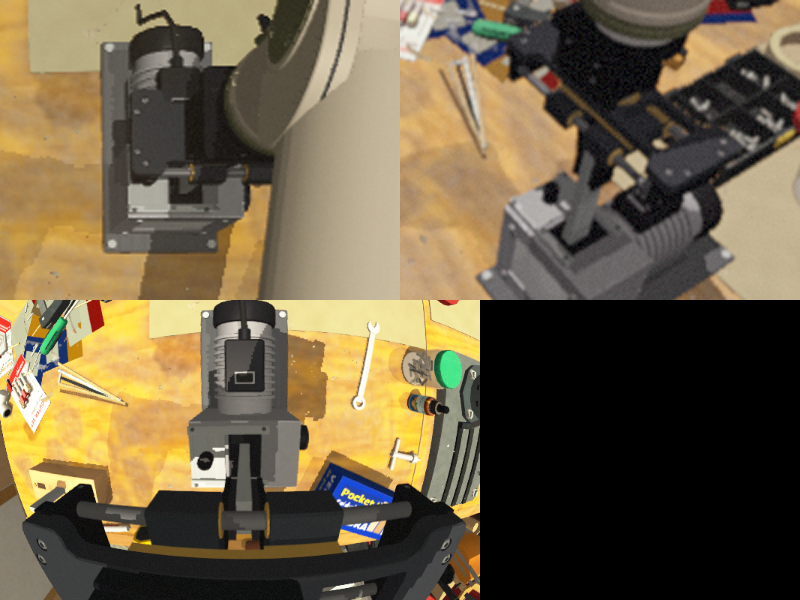

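The bar stands upright through the slot (scene crop (578,235)) and the shutter is fully open. The press is about 10 N and about 5 mm past contact, and the arm is steady. Handing in.

```bash
python3 -c "from bench import r;print(r.close_job())"
```

```text
the job is handed in; nothing more can be done
None
```

The shutter is fully open, and the longest bar is held upright through the slot, pressing the wheel down about 5 mm with about 10 N. The job is handed in at about 19 s; the other two bars, the tape measure and the marker were not touched, and the wheel was never pushed to its stop.

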